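Clear, unlock and spring open the dry-storage case, take out the specimen

ROBOT

A 6-joint arm with a two-finger parallel gripper is mounted at the origin on a cart in front of the work surface, level with it; the furniture and walls round the work are solid. World frame = base frame: x ahead of the robot, y to its left, z up, the work surface at z = 0. Lengths are in m, angles in degrees, forces in N, time in s.
With the tool pointing down it reaches from about 0.25 to 0.725 m from the base axis. Payload 9.7 kg.
Tool frame: the origin (TCP) lies at the very end of the fingers, on their centre line; the grasp point (between the pads) lies 19 mm behind it (bot.grip_point_offset is the z of the grasp point in the tool frame, in m); z points along the fingers, x is the direction in which the jaws open and shut, and the axes are right-handed (so a half turn about z gives the same grasp; the last joint's range is limited). The gripper opens to 85 mm and grips with 20 to 120 N. Pads are 22 mm wide; open, the fingers measure 114 mm over their backs; the gripper's body (76 mm by 85 mm) begins 54 mm behind the grasp point. The pads swing forward as they close: fully open they stand 13 mm farther back than shut.
Start: joints at [74.943, 4.979, 10.078, 95.1, 0, 90], TCP at [0.143, 0.531, 0.231] pointing down, gripper open.
Joint ranges: [-179.16, 179.16], [-48.56, 103.87], [-65.8, 70.77], [-126.05, 130.52], [-82.76, 87.17], [-180, 180]. Speed limits (degrees/s): [127.2, 127.2, 147.25, 180, 180, 180].

INTERFACE

Orientations are given as [roll, pitch, yaw] about the fixed x, y, z axes, in that order (R = Rz(yaw) Ry(pitch) Rx(roll)).
In Python, from workcell import get_obs, viewer, job_done, bot gives the robot as it stands.
- The arm moves only by the shell command python3 -m handwheel 'ROWS' [FORCE]. ROWS is JSON, a list of rows, each a list of 5 numbers: the closure, from 0 (fully open) to 1 (shut), then the shift along the world's x, y, z in m, then the turn about the world's z in degrees. A call has 1 to 5 rows; each row is the pose to reach, as a shift and turn from the pose measured when the call began; what a row does not reach only later rows make up. A row lasts 1/10 s, in which the tool goes at most 50 mm and 8.59 degrees, less where a joint would pass 70% of its speed; a pose out of reach is approached as far as the arm can. A call with a gripper value outside its range is refused whole. The fingers move at their own pace and stop on an object; FORCE is the grip in N (left out, the last holds). Time passes only in rows, so rows that repeat a pose let the fingers close. It gives the time, the measured TCP pose, the force and the opening at its end, in the units of the state.
- get_obs(): the state, without advancing time (a new reading comes with each control period).
- viewer.camera(name): name is "side" or "top"; returns a dict with "color" (400x640x3 uint8, blue, green, red), "K" (3x3 intrinsics, pixels), "dist_coeffs" ([k1, k2, p1, p2, k3] as OpenCV has them; the pictures are not rectified), "origin" and "orientation" of the camera in the world. Camera axes: x right, y down, z forward; pixel columns grow to the right and rows downward; lengths in m; the calibration is good to about 2 mm. A picture is of the moment at which its call begins. There is no depth.
- job_done(): hands the job in, once; it reports no verdict.
The state is a dict: "time": time; "q": joint angles; "qd": joint speeds; "joint_efforts": joint torques, N m; "ee_pos": TCP position; "tcp_rot": TCP orientation; "wrist_force": force on the tool from outside, world axes, zero at the start; "torque": the same for the moment, N m; "opening": finger opening in m.
Only numpy, scipy, OpenCV 4.12 (cv2) and the standard library are available. Lean on these libraries where they do the work, as an engineer would, in place of code of your own. Each camera call takes 0.05 s, during which the arm holds its last target.

TASK

Get the mounted specimen out of the dry-storage case: set the steel reference block that was left on its lid flat on the bare bench, push the lock tab fully aside, and press the release button so that the lid springs wide open. Then stand the specimen flat, polished face up, on the floor of the tray beside the two specimens already there, and leave the case open. Set block and specimen down without dropping them, and do not disturb the two specimens, the desiccant can in the case, or the bottle, beaker and lens can on the bench.

Things in the scene. Friction and masses are not known exactly. Their poses are not given: they have to be found in the camera images.
- case: Fixed grey dry-storage case with a clear lid (shut: top 52.5 mm above the bench). Origin: centre of its underside, on the bench; x from front (latch side) to hinge, y to the left seen from the front, z up. 130 (x) by 180 (y) mm, rim 42 mm up, walls 4 mm, inner floor 7 mm up, inside 122 by 172 mm. It stands on the left or right of the work area, turned by up to 0.3 rad.
- latch_block (a point): Point on the top (30 mm above the bench) of the grey latch block on the front of the case, at (-92, 0) mm in the case's frame; axes as the case's. The block spans case x -111 to -65 mm, y -56 to +50 mm; guide rails on it reach 35.5 mm above the bench. Lock tab and release button are on top of it.
- thumb_piece (a point): Centre of the lock tab's black thumb piece, 24 (case x) by 12 (case y) mm, from 34 to 50.5 mm above the bench; this point is 42.5 mm up. Locked, it is at (-92, +36) mm in the case's frame; push its outer (+y) face toward case -y: about 2 N, stays where left. Outside it nothing is higher than 35.5 mm. Aside, 20 mm stay free between it and the button's cap. Axes as the case's.
- lock_tab (a joint): Travel of the lock tab, m: 0 locked, 0.020 fully aside (it moves toward case -y, to the button). Its jaws stand under the button's cap and stop it until the travel is over 0.0165. Starts at 0 to 0.003.
- button_top (a point): Centre of the top face of the round steel release button (cap 20 mm in diameter), at (-92, -20) mm in the case's frame, 46 mm above the bench when up. The lid's front frame is 27 mm behind this point.
- button (a joint): Downward travel of the button in m, 0 = up, 0.0055 = fully down. Sprung: 2.4 N to start, about 6 N fully down, comes up again when let go. From about 0.003 on it draws back the bolt that holds the lid.
- lid (a joint): Opening angle of the lid, rad: 0 shut, 1.85 open stop (leaning 16 degrees back past upright). Hinge along case y at case x +69 mm, 43 mm up. When the bolt is drawn back a spring swings it up in about a second and holds it open; if a gripper above the latch block is in its way it waits and goes on when that leaves.
- block_mid (a point): Centre (half-way up) of the loose oblong steel reference block lying flat on the lid's window: 40 mm (its x) by 62 mm (its y) by 10 mm, 190 g; z up. The window's top is 51 mm above the bench, the raised frame round it 52.5 mm. It is too heavy for the lid's spring.
- specimen_mid (a point): Centre (half-way up) of the mounted specimen in the case: a flat round puck of black resin, 30 mm in diameter, 19 mm high, 31 g, its polished face (with a bar of metal) up along its z. It stands loose on the inner floor, at least 26 mm from the front and back walls and at least 19 mm from the side walls.
- desiccant_can_mid (a point): Centre of the loose aluminium desiccant can in the case, 36 mm in diameter, 24 mm high, holes in its top; it stands in the other half of the case, at least 25 mm from the specimen. To be left alone.
- tray: Fixed shallow specimen tray, outside 115 mm (its x) by 170 mm (its y), walls 20 mm high and 4 mm thick, floor 5 mm above its origin. Origin: centre of the underside, on the bench; z up. It stands on the other side of the work area from the case. Farther left than y = 0.21 m stands a tall hardness tester (fixed).
- tray_specimen_a_mid (a point): Centre of a specimen puck already in the tray, 30 mm in diameter, 17 mm high, toward the tray's -y end. To be left alone.
- tray_specimen_b_mid (a point): Centre of the second specimen puck already in the tray, 30 mm in diameter, 18 mm high, in the middle or toward the tray's +y end; between the two or beyond this one there is room for a third. To be left alone.
- beaker_mid (a point): Centre of a glass beaker, 55 mm in diameter, 68 mm high, standing between case and tray. Bystander.
- dropper_bottle_mid (a point): Centre of a dropper bottle, 34 mm in diameter, 102 mm high, standing between case and tray. Bystander.
- lens_can_mid (a point): Centre of a lens can with a black screw top, 36 mm in diameter, 57 mm high, standing between case and tray. Bystander.
Mind the look-alikes: they are no part of the job. Of the things like the part that bears block_mid, leave any that is blue; of the rest the larger one is meant.

How it is judged (in metres and radians):
On the way, in this order (a step that is already met when the one before it is completed fails the run):
1. the lock tab is pushed fully aside, the button still up (value of joint lock_tab above 0.0165 m and value of joint button below 0.0015 m and value of joint lid below 0.05 rad), for 0.1 s.
2. the release button is pressed down (value of joint button above 0.003 m).
3. the lid has sprung wide open (value of joint lid above 1.5 rad), for 0.1 s.
4. the specimen is lifted clear of the case (height (world z) of specimen_mid above 0.06 m), for 0.1 s.
At the end, for the whole second after the job is handed in: The specimen rests flat on the tray's floor inside its walls, face up (tilt under 0.1 rad, centre under 17.5 mm above the tray's origin); the block rests flat on the bench (tilt under 0.1 rad, centre under 7.5 mm up); the lid is open past 1.5 rad, the lock tab aside (over 16.5 mm) (x of specimen_mid in the frame of tray between -0.041 and 0.041 m and y of specimen_mid in the frame of tray between -0.069 and 0.069 m and z of specimen_mid in the frame of tray below 0.0175 m and angle between each of specimen_mid, block_mid's own z axis and vertical below 0.1 rad and linear speed of each of specimen, block below 0.02 m/s and value of joint lid above 1.5 rad and value of joint lock_tab above 0.0165 m and height (world z) of block_mid below 0.0075 m); the robot touches nothing.
It fails at once if the specimen is dropped or thrown down into the tray (faster than 0.6 m/s close above its floor) (z of specimen_mid in the frame of tray below 0.05 m and horizontal distance between specimen_mid and tray below 0.1 m and linear speed of specimen above 0.6 m/s).
It fails at once if the reference block is dropped or falls (faster than 0.6 m/s close above the bench) (height (world z) of block_mid below 0.045 m and linear speed of block above 0.6 m/s).
It fails at once if a specimen already in the tray is shifted by more than 15 mm (distance of any of tray_specimen_a_mid, tray_specimen_b_mid from where it was at the start of the episode above 0.015 m).
It fails at once if the desiccant can is shifted by more than 20 mm or tipped (distance of desiccant_can_mid from where it was at the start of the episode above 0.02 m or angle between desiccant_can_mid's own z axis and vertical above 0.4 rad).
It fails at once if the beaker, dropper bottle or lens can is shifted by more than 25 mm or tipped (distance of any of beaker_mid, dropper_bottle_mid, lens_can_mid from where it was at the start of the episode above 0.025 m or angle between any of beaker_mid, dropper_bottle_mid, lens_can_mid's own z axis and vertical above 0.4 rad).
It also fails if it takes over 64 s, if anything falls off the work surface, if the arm or the gripper's body presses on something with over 40 N, if the wrist force passes 120 N, or if a joint passes its speed limit or range.

## Working session

There is one attempt and no reset: what is moved stays moved. The work goes in short steps, Python scripts to look and compute and a shell command to move; the robot and the scene stay as the last step left them, time stands still between calls to the robot, and variables do not carry over. Pictures are saved under pics/ and viewed, and the job is handed in when it is done.

```bash
ls; mkdir -p pics
cat > h.py <<'E'
import numpy as np, cv2
from scipy.spatial.transform import Rotation as R
from workcell import get_obs, viewer, job_done, bot
def cam(n):
    c=viewer.camera(n); return c
def Rm(c):
    o=np.array(c["orientation"],float)
    return o if o.shape==(3,3) else R.from_euler('xyz',o,degrees=True).as_matrix()
def px2w(c,pts,z):
    pts=np.array(pts,float).reshape(-1,1,2)
    u=cv2.undistortPoints(pts,np.array(c["K"]),np.array(c["dist_coeffs"])).reshape(-1,2)
    d=np.c_[u,np.ones(len(u))]@Rm(c).T; o=np.array(c["origin"])
    t=(np.array(z)-o[2])/d[:,2]
    return o+d*t[:,None]
def w2px(c,P):
    M=Rm(c); rv=cv2.Rodrigues(M.T)[0]; tv=-M.T@np.array(c["origin"])
    return cv2.projectPoints(np.array(P,float).reshape(-1,1,3),rv,tv,np.array(c["K"]),np.array(c["dist_coeffs"]))[0].reshape(-1,2)
def crop(img,x0,y0,x1,y1,s,name):
    cv2.imwrite(name,cv2.resize(img[y0:y1,x0:x1],None,fx=s,fy=s,interpolation=cv2.INTER_CUBIC))
E
python3 - <<'E'
from h import *
print(get_obs())
import pickle
for n in("top","side"):
    c=cam(n); cv2.imwrite(f"pics/{n}0.png",c["color"]); pickle.dump(c,open(n+"0.pkl","wb"))
    print(n,c["K"],c["dist_coeffs"],c["origin"],c["orientation"])
E
```

```text
pics
{'time': 0.0, 'q': array([ 7.49449526e+01,  5.01243841e+00,  1.00350124e+01,  9.50996256e+01,
       -2.18322087e-03,  9.00006717e+01]), 'qd': array([-0.01405352, -0.1178451 , -0.02682415, -0.03276307, -0.03127098,
       -0.08308304]), 'joint_efforts': array([ 1.74159097e-03, -5.20397329e+01,  4.64797175e+01,  1.67126663e-02,
        1.06026819e-04, -1.07634204e-05]), 'ee_pos': array([0.1428129 , 0.53090221, 0.23057523]), 'tcp_rot': array([1.79997816e+02, 7.70515219e-02, 7.49442810e+01]), 'wrist_force': array([-0.43678374, -0.07686498, -0.23398226]), 'torque': array([0.03690525, 0.01020599, 0.0285298 ]), 'opening': 0.0853916733315979}
top [[503.23383391   0.         318.72547052]
 [  0.         503.23383391 196.97304514]
 [  0.           0.           1.        ]] [-0.13744723  0.          0.          0.          0.        ] [ 0.46973919 -0.14983095  1.05333227] [-176.26661418   -0.20526486  -89.1710028 ]
side [[479.27400864   0.         315.80929691]
 [  0.         479.27400864 204.05629898]
 [  0.           0.           1.        ]] [0.02162406 0.         0.         0.         0.        ] [0.51105262 0.89221961 0.4732997 ] [-111.17058462   -0.59537564 -178.01926277]
```

View pics/top0.png

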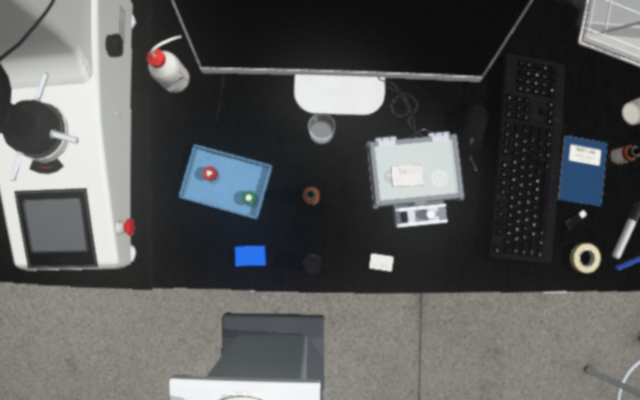

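View pics/side0.png

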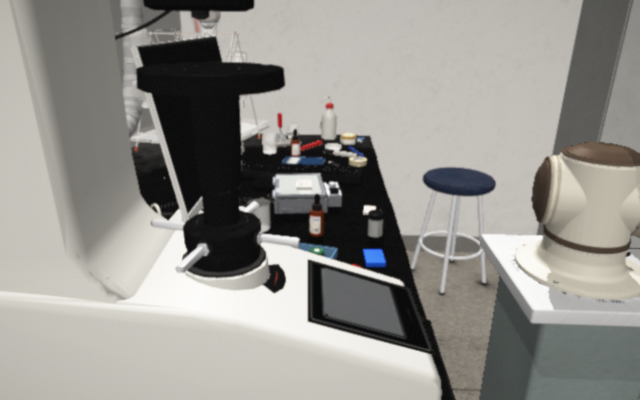

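Run:
```python
from h import *
import pickle
c=pickle.load(open("top0.pkl","rb"));i=c["color"]
crop(i,355,120,485,280,5,"pics/a.png") if 0 else crop(i,360,125,480,235,5,"pics/a.png")
crop(i,170,135,330,280,4,"pics/b.png")
crop(i,355,200,475,280,5,"pics/b2.png")
s=pickle.load(open("side0.pkl","rb"));crop(s["color"],230,160,400,280,4.5,"pics/c.png")
```

```text
(no output)
```

View pics/a.png

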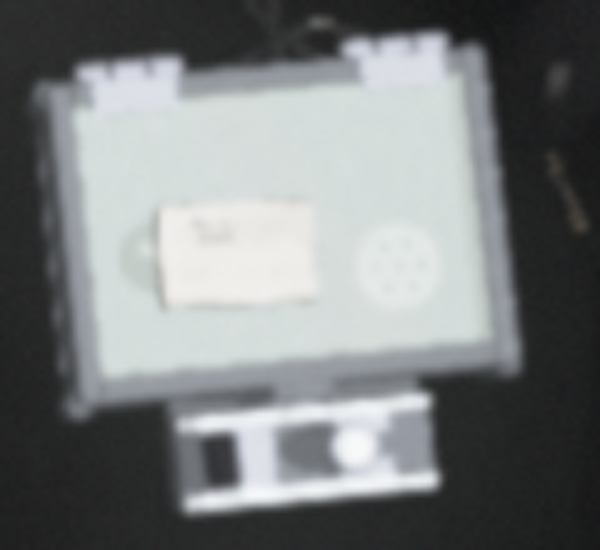

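View pics/b.png

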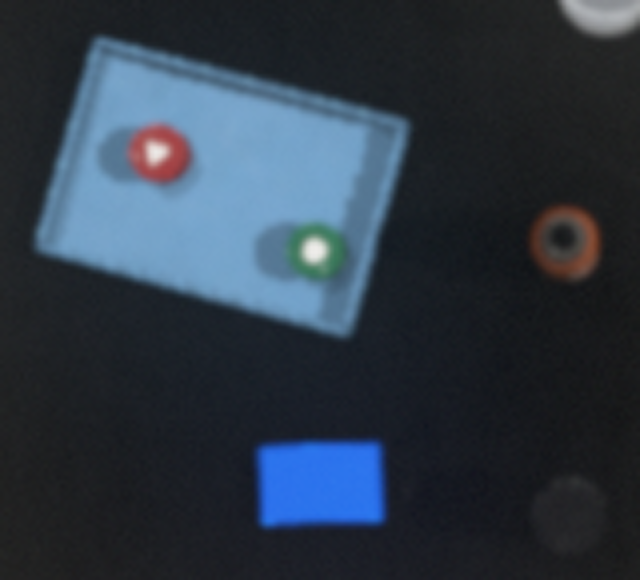

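View pics/c.png

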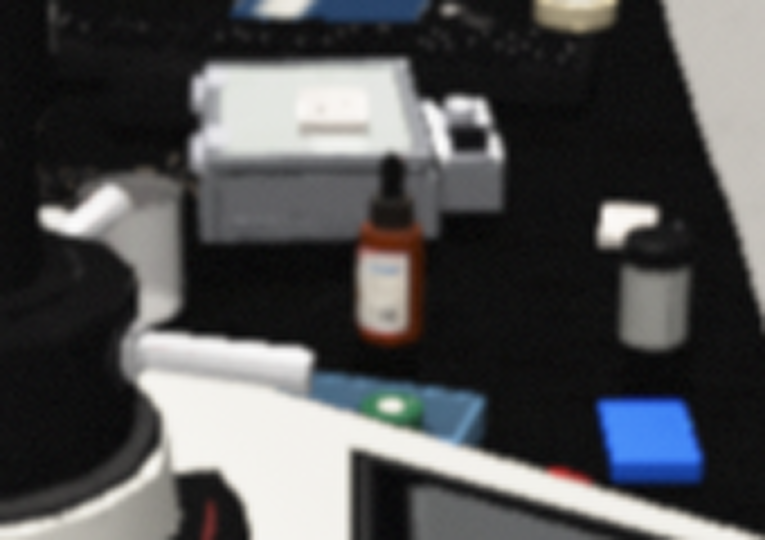

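View pics/b2.png

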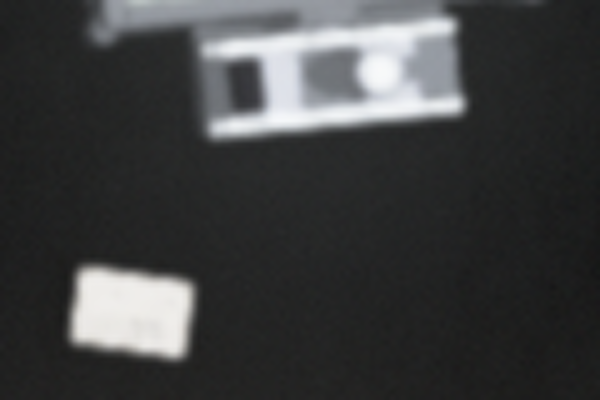

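```bash
cat >> h.py <<'E'
def pc(u,v,x0,y0,s): return (x0+(u+.5)/s-.5, y0+(v+.5)/s-.5)
E
python3 - <<'E'
from h import *
import pickle
c=pickle.load(open("top0.pkl","rb"))
A=lambda L:[pc(u,v,360,125,5) for u,v in L]
b=px2w(c,A([(160,205),(315,203),(317,300),(163,304)]),.061)
print("block",b.round(4),b.mean(0),np.linalg.norm(np.diff(b,axis=0),axis=1))
print("small",(q:=px2w(c,[pc(u,v,355,200,5) for u,v in[(80,266),(194,281),(184,358),(71,344)]],.01)).round(4),np.linalg.norm(np.diff(q,axis=0),axis=1))
bt=px2w(c,A([(354,446)]),.046)[0]; th=px2w(c,A([(221,460)]),.0505)[0]
print("btn",bt,"thumb",th, np.linalg.norm(bt-th))
lc=px2w(c,A([(38,92),(485,48),(520,370),(78,410)]),.047);print(lc)
f=lc[2]-lc[3]; print("yaw front",np.degrees(np.arctan2(f[1],f[0]))+90,"back",np.degrees(np.arctan2(*(lc[1]-lc[0])[[1,0]]))+90)
B=lambda L:[pc(u,v,170,135,4) for u,v in L]
t=px2w(c,B([(97,38),(410,122),(350,337),(36,250)]),.02);print("tray",t,t.mean(0),np.linalg.norm(np.diff(t,axis=0),axis=1))
e=t[2]-t[3];print("tray yaw",np.degrees(np.arctan2(e[1],e[0]))+90, np.degrees(np.arctan2(*(t[1]-t[0])[[1,0]]))+90)
print("pucks A(green) B(red)",px2w(c,B([(317,250),(160,153)]),[.022,.023]))
print("bottle,lens,beaker",px2w(c,B([(564,240)])+B([(570,515)])+[(321,124)],[.1,.057,.068]))
print("spec edge/can in case", px2w(c,A([(397,265),(125,255)]),[.031,.026]))
E
```

```text
block [[ 0.5993 -0.2967  0.061 ]
 [ 0.6012 -0.3591  0.061 ]
 [ 0.5623 -0.3599  0.061 ]
 [ 0.5597 -0.298   0.061 ]] [ 0.58063335 -0.32843512  0.061     ] [0.06245931 0.03893315 0.06189835]
small [[ 0.4236 -0.2616  0.01  ]
 [ 0.4179 -0.3092  0.01  ]
 [ 0.386  -0.3053  0.01  ]
 [ 0.3914 -0.2583  0.01  ]] [0.04786678 0.03212661 0.04735368]
btn [ 0.50481323 -0.37824503  0.046     ] thumb [ 0.49836248 -0.3233053   0.0505    ] 0.055499879659263826
[[ 0.64639253 -0.24903692  0.047     ]
 [ 0.66847761 -0.43307987  0.047     ]
 [ 0.53646442 -0.44650268  0.047     ]
 [ 0.51776619 -0.26603574  0.047     ]]
yaw front 5.915324897707833 back 6.8427493953383305
tray [[ 0.64413099  0.11014759  0.02      ]
 [ 0.60182929 -0.05518507  0.02      ]
 [ 0.49023415 -0.0265836   0.02      ]
 [ 0.53261617  0.13857629  0.02      ]] [0.56720265 0.0417388  0.02      ] [0.1706585  0.11520208 0.17051108]
tray yaw -14.392243455259063 -14.35170668825026
pucks A(green) B(red) [[ 0.53465574 -0.008805    0.022     ]
 [ 0.58370072  0.07408493  0.023     ]]
bottle,lens,beaker [[ 0.53623135 -0.1369001   0.1       ]
 [ 0.40340986 -0.14134426  0.057     ]
 [ 0.67942078 -0.15484682  0.068     ]]
spec edge/can in case [[ 0.58011985 -0.39964958  0.031     ]
 [ 0.58288652 -0.28745095  0.026     ]]
```

```bash
cat >> h.py <<'E'
CO=np.array([.594,-.3478,0]); CY=np.radians(6.6)
def case(P):
    P=np.array(P,float).reshape(-1,3); return CO+R.from_euler('z',CY).apply(P)
def ring(r,c,z,n=24): a=np.linspace(0,2*np.pi,n);return np.c_[c[0]+r*np.cos(a),c[1]+r*np.sin(a),0*a+z]
def rect(x0,x1,y0,y1,z): return np.array([[x0,y0,z],[x1,y0,z],[x1,y1,z],[x0,y1,z],[x0,y0,z]])
def overlay(c,polys,box,s,name):
    x0,y0,x1,y1=box; im=cv2.resize(c["color"][y0:y1,x0:x1],None,fx=s,fy=s,interpolation=cv2.INTER_CUBIC)
    for P,col in polys:
        q=(w2px(c,P)-[x0,y0]+.5)*s-.5
        cv2.polylines(im,[np.round(q).astype(int).reshape(-1,1,2)],False,col,1)
    cv2.imwrite(name,im)
E
cat > ov.py <<'E'
from h import *
import pickle
P=[(case(rect(-.065,.065,-.09,.09,.042)),(0,255,0)),(case(rect(-.111,-.065,-.056,.05,.030)),(0,255,255)),(case(ring(.010,(-.092,-.02),.046)),(0,0,255)),(case(rect(-.104,-.08,.03,.042,.0505)),(255,0,255)),(case(rect(-.065,.065,-.09,.09,0)),(255,0,0))]
c=pickle.load(open("top0.pkl","rb")); overlay(c,P,(360,125,480,235),6,"pics/o1.png")
c=pickle.load(open("side0.pkl","rb")); overlay(c,P,(260,165,350,225),8,"pics/o2.png")
E
python3 ov.py
```

```text
(no output)
```

View pics/o1.png

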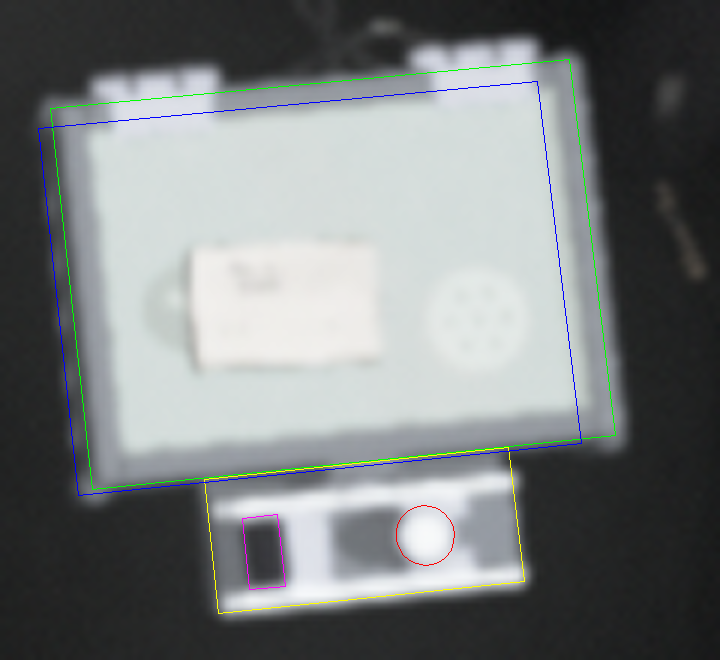

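View pics/o2.png

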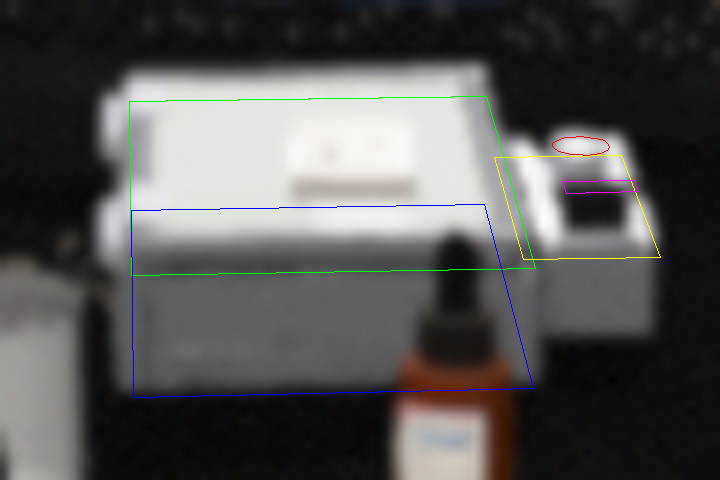

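```bash
python3 -m handwheel '[[0,0.01,-0.04,0,-7],[0,0.02,-0.085,0,-14],[0,0.03,-0.13,0,-21],[0,0.045,-0.175,0,-28],[0,0.06,-0.22,0,-35]]' 40
```

```text
time: 0.6
ee_pos: [0.2027, 0.3091, 0.2303]
tcp_rot: [180.0, 0.1, 39.7]
wrist_force: [0.8, 0.3, 0.4]
opening: 0.0853
```

```bash
python3 -m handwheel '[[0,0.015,-0.045,0,-7],[0,0.035,-0.09,0,-14],[0,0.06,-0.135,0,-21],[0,0.085,-0.18,0,-28],[0,0.11,-0.22,0,-35]]'
python3 -m handwheel '[[0,0.03,-0.04,0,-2.7],[0,0.06,-0.08,0,-2.7],[0,0.09,-0.12,0,-2.7],[0.2,0.12,-0.16,0,-2.7],[0.4,0.145,-0.2,0,-2.7]]'
```

```text
time: 1.1
ee_pos: [0.3123, 0.0882, 0.2304]
tcp_rot: [-180.0, 0.0, 4.5]
wrist_force: [1.6, 0.7, -0.0]
opening: 0.0856
time: 1.6
ee_pos: [0.4581, -0.114, 0.23]
tcp_rot: [-180.0, 0.0, 1.7]
wrist_force: [-0.0, 1.2, 0.8]
opening: 0.0589
```

```bash
python3 -m handwheel '[[0.44,0.025,-0.043,0,0],[0.44,0.05,-0.087,0,0],[0.44,0.075,-0.13,0,0],[0.44,0.1,-0.172,0,0],[0.44,0.1225,-0.2144,-0.02,0.3]]'
python3 -m handwheel '[[0.44,0,0,-0.04,0],[0.44,0,0,-0.08,0],[0.44,0,0,-0.11,0],[0.44,0,0,-0.12,0],[0.44,0,0,-0.12,0]]'
python3 - <<'E'
from h import *
c=cam("top");crop(c["color"],330,100,490,240,5,"pics/d.png")
c=cam("side");crop(c["color"],250,130,370,230,6,"pics/e.png")
print(get_obs()["opening"],get_obs()["ee_pos"])
E
```

```text
time: 2.1
ee_pos: [0.5806, -0.3282, 0.2125]
tcp_rot: [179.9, -0.1, 2.0]
wrist_force: [1.1, 0.3, 0.7]
opening: 0.0478
time: 2.6
ee_pos: [0.5799, -0.3277, 0.0911]
tcp_rot: [-180.0, 0.0, 2.0]
wrist_force: [-0.7, 0.1, -0.5]
opening: 0.048
0.04813575097580384 [ 0.58122641 -0.32840387  0.09442563]
```

View pics/d.png

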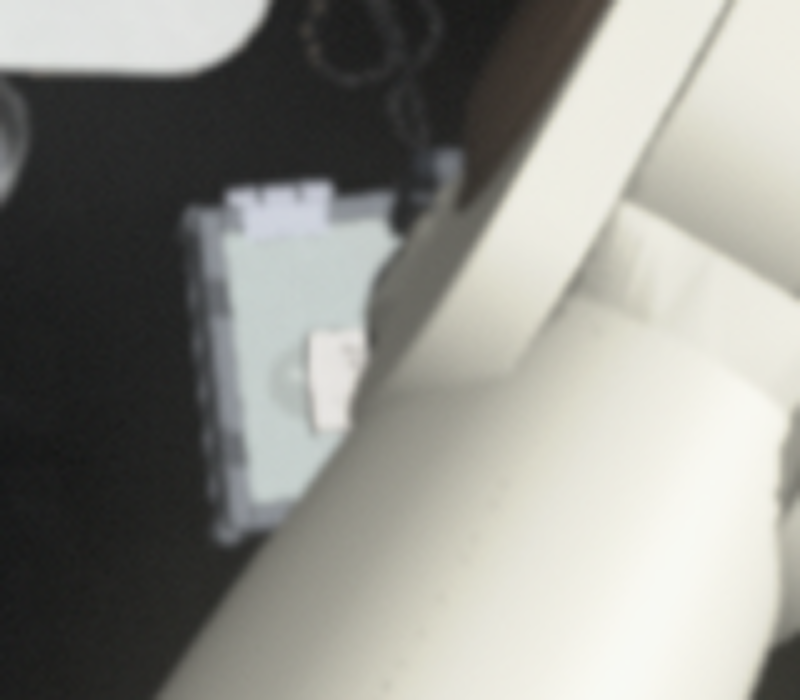

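View pics/e.png

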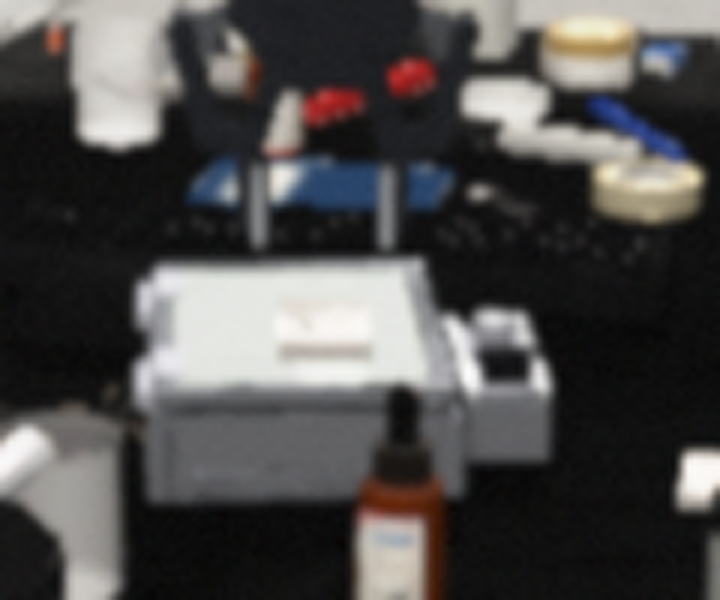

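```bash
python3 -m handwheel '[[0.44,0,0,-0.015,0],[0.44,0,0,-0.025,0],[0.44,0,0,-0.033,0],[0.44,0,0,-0.037,0],[0.44,0,0,-0.037,0]]'
python3 -c "
from h import *
o=get_obs();print(o['ee_pos'],o['wrist_force'])"
```

```text
time: 3.2
ee_pos: [0.5808, -0.3282, 0.0565]
tcp_rot: [179.9, -0.2, 2.0]
wrist_force: [0.4, 0.7, -0.4]
opening: 0.0481
[ 0.58083881 -0.32819053  0.05651536] [ 0.43183129  0.71898547 -0.3583532 ]
```

```bash
python3 -m handwheel '[[0.44,0,0,-0.002,0],[0.44,0,0,-0.0035,0],[0.44,0,0,-0.0035,0]]'
python3 -m handwheel '[[0.7,0,0,0,0],[0.7,0,0,0,0],[0.7,0,0,0,0],[0.7,0,0,0,0]]' 40
```

```text
time: 3.5
ee_pos: [0.5808, -0.3282, 0.0529]
tcp_rot: [179.9, -0.2, 2.0]
wrist_force: [0.2, -0.2, 0.3]
opening: 0.0477
time: 3.9
ee_pos: [0.5809, -0.3283, 0.0533]
tcp_rot: [179.9, -0.2, 2.0]
wrist_force: [-1.3, 1.2, 2.5]
opening: 0.0387
```

Run:
```python
from h import *
c=cam("side");crop(c["color"],250,130,370,230,6,"pics/f.png")
```

```text
(no output)
```

View pics/f.png

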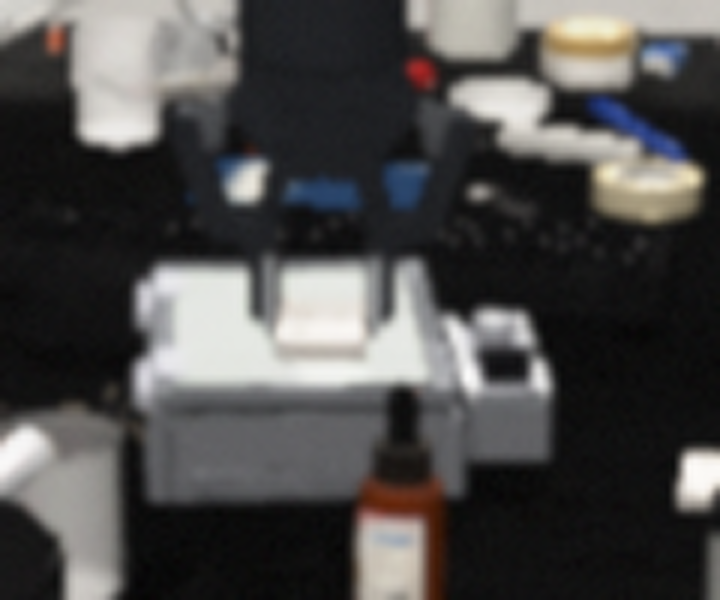

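```bash
python3 -m handwheel '[[0.8,0,0,0,0],[0.8,0,0,0.01,0],[0.8,0,0,0.03,0],[0.8,0,0,0.05,0],[0.8,0,0,0.06,0]]' 70
python3 - <<'E'
from h import *
c=cam("side");crop(c["color"],250,130,370,230,6,"pics/g.png")
print(get_obs()["opening"])
E
```

```text
time: 4.45
ee_pos: [0.5814, -0.3285, 0.1154]
tcp_rot: [179.8, -0.3, 2.0]
wrist_force: [-0.2, -0.5, -1.7]
opening: 0.0374
0.03748661147939114
```

View pics/g.png

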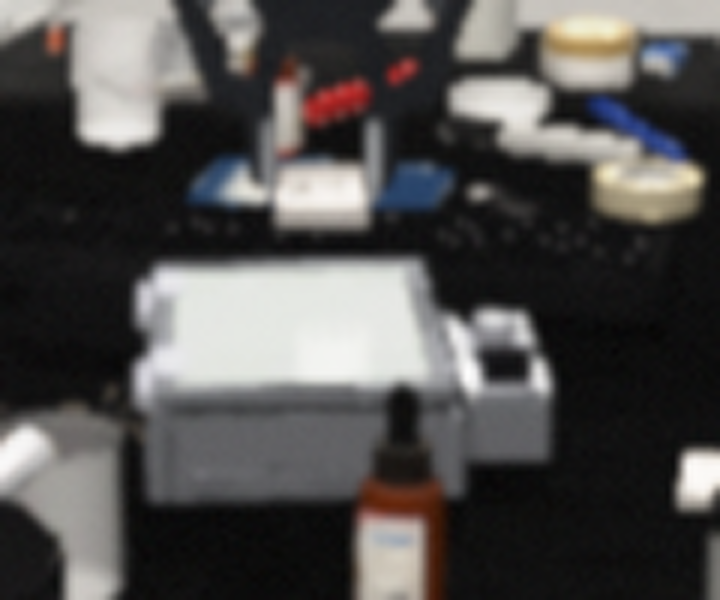

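```bash
python3 -m handwheel '[[0.8,-0.03,-0.012,0,0],[0.8,-0.07,-0.03,0,0],[0.8,-0.11,-0.045,0,0],[0.8,-0.15,-0.06,0,0],[0.8,-0.18,-0.072,0,0]]'
python3 -m handwheel '[[0.8,0,0,0,0],[0.8,0,0,-0.02,0],[0.8,0,0,-0.05,0],[0.8,0,0,-0.075,0],[0.8,0,0,-0.09,0]]'
python3 -m handwheel '[[0.8,0,0,0,0],[0.8,0,0,0,0]]'
```

```text
time: 5.0
ee_pos: [0.3994, -0.401, 0.1157]
tcp_rot: [179.8, -0.3, 2.0]
wrist_force: [0.0, -1.2, -0.7]
opening: 0.0373
time: 5.5
ee_pos: [0.399, -0.3999, 0.023]
tcp_rot: [180.0, -0.2, 2.0]
wrist_force: [-0.1, -0.1, -1.9]
opening: 0.0376
time: 5.7
ee_pos: [0.3992, -0.3997, 0.023]
tcp_rot: [180.0, -0.2, 2.0]
wrist_force: [1.2, 0.2, -1.8]
opening: 0.0374
```

```bash
python3 -m handwheel '[[0.8,0,0,-0.005,0],[0.8,0,0,-0.01,0],[0.8,0,0,-0.014,0],[0.8,0,0,-0.017,0],[0.8,0,0,-0.017,0]]'
python3 -m handwheel '[[0.8,0,0,-0.001,0],[0.8,0,0,-0.002,0],[0.8,0,0,-0.002,0]]'
python3 -m handwheel '[[0.8,0,0,-0.001,0],[0.8,0,0,-0.001,0],[0.8,0,0,-0.0015,0],[0.8,0,0,-0.0015,0]]'
```

```text
time: 6.2
ee_pos: [0.3989, -0.3995, 0.0055]
tcp_rot: [-180.0, -0.1, 2.0]
wrist_force: [-0.3, -0.6, -1.4]
opening: 0.0376
time: 6.5
ee_pos: [0.3989, -0.3995, 0.0035]
tcp_rot: [-180.0, -0.1, 2.0]
wrist_force: [0.0, 0.2, -1.7]
opening: 0.0377
time: 6.9
ee_pos: [0.399, -0.3996, 0.0027]
tcp_rot: [180.0, -0.2, 2.0]
wrist_force: [-0.9, 1.3, 6.3]
opening: 0.0374
```

Contact felt (6 N) at the expected height; release gently and rise.

```bash
python3 -m handwheel '[[0.5,0,0,0.0005,0],[0.44,0,0,0.001,0],[0.4,0,0,0.002,0],[0.35,0,0,0.003,0],[0.3,0,0,0.005,0]]' 40
python3 -m handwheel '[[0.3,0,0,0.005,0],[0.3,0,0,0.03,0],[0.3,0,0,0.06,0],[0.3,0,0,0.09,0],[0.6,0,0,0.11,0]]'
python3 - <<'E'
from h import *
c=cam("side");crop(c["color"],270,130,430,250,5,"pics/i.png")
print(get_obs()["ee_pos"])
E
```

```text
time: 7.4
ee_pos: [0.399, -0.3996, 0.0077]
tcp_rot: [180.0, -0.2, 2.0]
wrist_force: [0.2, 0.4, -0.1]
opening: 0.0596
time: 7.9
ee_pos: [0.3994, -0.4, 0.1204]
tcp_rot: [179.9, -0.3, 2.0]
wrist_force: [0.4, -1.2, 0.0]
opening: 0.0466
[ 0.40007952 -0.40068151  0.1234294 ]
```

View pics/i.png

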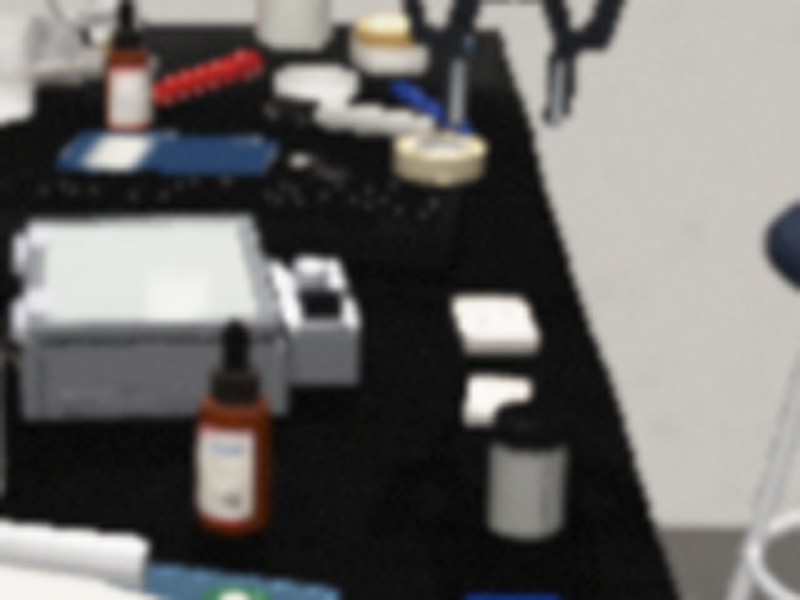

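Run:
```python
from h import *
p=get_obs()["ee_pos"]
for n,q in dict(pre=(-.092,.063,.04),end=(-.092,.033,.04),btn=(-.092,-.02,.046)).items():
    w=case(q)[0];print(n,w.round(4),(w-p).round(4))
print("case -y dir",case((0,-1,0))[0]-CO)
```

```text
pre [ 0.4954 -0.2958  0.04  ] [ 0.0953  0.1049 -0.0834]
end [ 0.4988 -0.3256  0.04  ] [ 0.0987  0.0751 -0.0834]
btn [ 0.5049 -0.3782  0.046 ] [ 0.1048  0.0224 -0.0774]
case -y dir [ 0.11493715 -0.99337277  0.        ]
```

```bash
python3 -m handwheel '[[1,0.03,0.03,0,1.5],[1,0.06,0.065,0,3],[1,0.0953,0.105,0,4.6],[1,0.0953,0.105,-0.01,4.6],[1,0.0953,0.105,-0.03,4.6]]' 40
python3 -m handwheel '[[1,0,0,-0.01,0],[1,0,0,-0.02,0],[1,0,0,-0.02,0]]'
python3 - <<'E'
from h import *
c=cam("side");crop(c["color"],270,130,390,230,6,"pics/j.png")
p=get_obs();print(p["ee_pos"],case((-.092,.063,.041))[0]-p["ee_pos"],p["opening"])
E
```

```text
time: 8.45
ee_pos: [0.4971, -0.2948, 0.0945]
tcp_rot: [179.6, -0.5, 6.8]
wrist_force: [-0.2, 0.2, -0.9]
opening: 0.0002
time: 8.75
ee_pos: [0.4962, -0.2949, 0.0732]
tcp_rot: [179.7, -0.4, 6.7]
wrist_force: [1.0, -0.5, 0.3]
opening: 0.0001
[ 0.49657015 -0.29514343  0.07423562] [-0.00120149 -0.0006483  -0.03323562] -0.0002507982665540103
```

View pics/j.png

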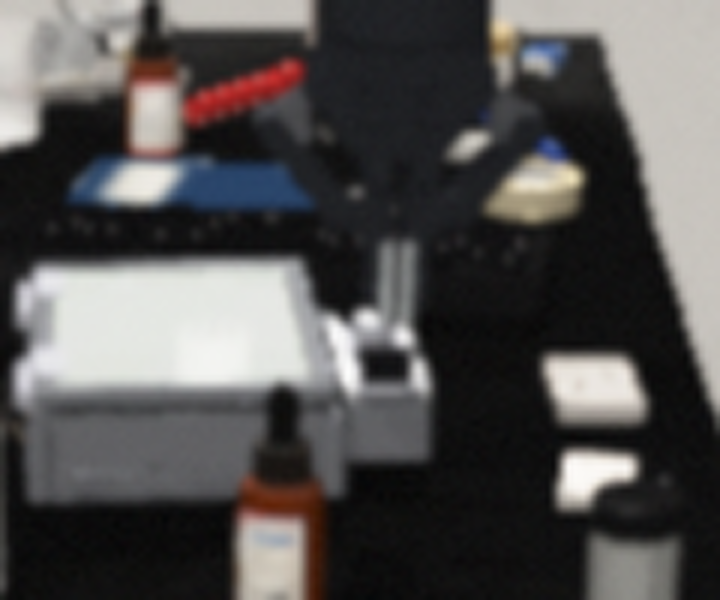

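```bash
python3 -m handwheel '[[1,-0.001,-0.0005,-0.012,0],[1,-0.001,-0.0005,-0.022,0],[1,-0.001,-0.0005,-0.03,0],[1,-0.001,-0.0005,-0.033,0],[1,-0.001,-0.0005,-0.033,0]]'
python3 -m handwheel '[[1,0.0005,-0.004,0,0],[1,0.001,-0.008,0,0],[1,0.0014,-0.012,0,0],[1,0.0018,-0.016,0,0],[1,0.0018,-0.016,0,0]]'
python3 -c "
from h import *
o=get_obs();print(R.from_euler('z',-CY).apply(o['ee_pos']-CO),o['wrist_force'])"
```

```text
time: 9.3
ee_pos: [0.4952, -0.2955, 0.0405]
tcp_rot: [179.7, -0.4, 6.7]
wrist_force: [0.9, -0.4, 0.4]
opening: -0.0003
time: 9.8
ee_pos: [0.4972, -0.312, 0.0407]
tcp_rot: [179.7, -0.4, 6.7]
wrist_force: [0.6, 0.4, 0.4]
opening: 0.0003
[-0.09207296  0.04665086  0.04068303] [0.64291607 0.37138412 0.39414963]
```

```bash
python3 -m handwheel '[[1,0.0003,-0.003,0,0],[1,0.0006,-0.006,0,0],[1,0.001,-0.009,0,0]]'
python3 -m handwheel '[[1,0.0002,-0.002,0,0],[1,0.0004,-0.0035,0,0],[1,0.0004,-0.0035,0,0]]'
python3 -c "
from h import *
o=get_obs();print(R.from_euler('z',-CY).apply(o['ee_pos']-CO),o['wrist_force'])"
```

```text
time: 10.1
ee_pos: [0.4982, -0.3211, 0.0407]
tcp_rot: [179.7, -0.4, 6.7]
wrist_force: [0.3, 2.9, 0.4]
opening: -0.0
time: 10.4
ee_pos: [0.4986, -0.325, 0.0407]
tcp_rot: [179.7, -0.4, 6.7]
wrist_force: [-0.9, 0.5, 0.0]
opening: -0.0005
[-0.09217758  0.03366525  0.04065051] [-0.92259626  0.53720414  0.02035342]
```

```bash
python3 -m handwheel '[[1,0.0001,-0.0008,0,0],[1,0.0001,-0.0008,0,0]]'
python3 -m handwheel '[[1,0.0001,-0.001,0,0],[1,0.0001,-0.001,0,0]]'
python3 -m handwheel '[[1,0.0001,-0.001,0,0],[1,0.0001,-0.001,0,0]]'
```

```text
time: 10.6
ee_pos: [0.4987, -0.3258, 0.0406]
tcp_rot: [179.7, -0.4, 6.7]
wrist_force: [0.2, 0.8, -0.3]
opening: -0.0001
time: 10.8
ee_pos: [0.4987, -0.326, 0.0406]
tcp_rot: [179.8, -0.4, 6.7]
wrist_force: [-0.2, 6.6, 1.8]
opening: 0.0001
time: 11.0
ee_pos: [0.4987, -0.326, 0.0406]
tcp_rot: [179.9, -0.4, 6.8]
wrist_force: [-0.6, 7.1, 3.7]
opening: 0.0001
```

```bash
python3 -m handwheel '[[1,-0.0005,0.004,0,0],[1,-0.001,0.009,0,0],[1,-0.001,0.009,0.03,0],[1,-0.001,0.009,0.05,0],[1,-0.001,0.009,0.05,0]]'
python3 - <<'E'
from h import *
c=cam("side");crop(c["color"],270,150,370,230,7,"pics/k.png")
c=cam("top");crop(c["color"],380,190,470,240,8,"pics/k2.png")
p=get_obs();print(p["ee_pos"],case((-.092,-.02,.06))[0]-p["ee_pos"])
E
```

```text
time: 11.5
ee_pos: [0.499, -0.3177, 0.0939]
tcp_rot: [179.7, -0.7, 6.8]
wrist_force: [0.2, -0.9, -0.7]
opening: -0.0
[ 0.49782947 -0.31700313  0.09068419] [ 0.00707898 -0.06123855 -0.03068419]
```

View pics/k.png

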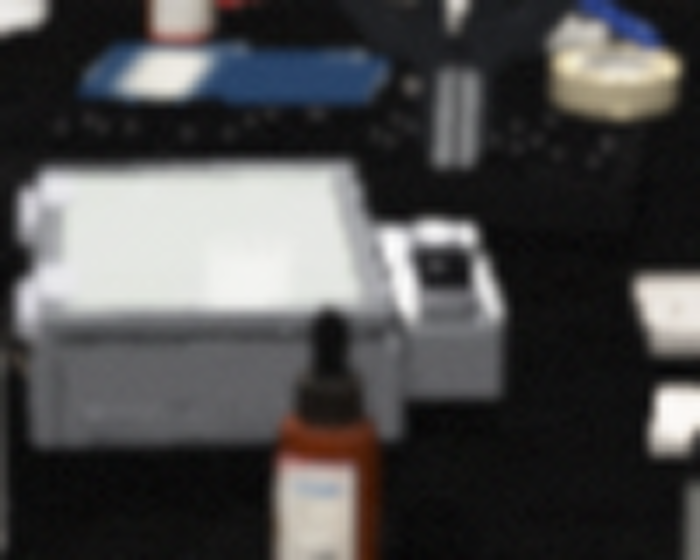

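View pics/k2.png

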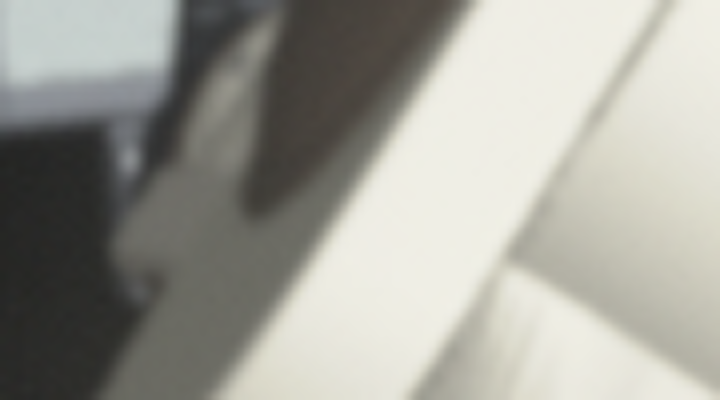

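```bash
python3 -m handwheel '[[1,0.003,-0.03,0,0],[1,0.006,-0.0615,0,0],[1,0.006,-0.0615,-0.015,0],[1,0.006,-0.0615,-0.03,0],[1,0.006,-0.0615,-0.033,0]]'
python3 -m handwheel '[[1,0,0,0,0],[1,0,0,0,0]]'
python3 -c "
from h import *
o=get_obs();print(R.from_euler('z',-CY).apply(o['ee_pos']-CO),o['wrist_force'])"
```

```text
time: 12.1
ee_pos: [0.5023, -0.3768, 0.0539]
tcp_rot: [-179.9, -0.3, 6.8]
wrist_force: [-0.4, 0.4, 0.1]
opening: 0.0
time: 12.3
ee_pos: [0.5021, -0.3759, 0.0535]
tcp_rot: [-179.9, -0.2, 6.8]
wrist_force: [-0.7, -0.6, -0.2]
opening: 0.0
[-0.09455667 -0.01732257  0.05348109] [-0.73043921 -0.64965426 -0.18158917]
```

```bash
python3 -m handwheel '[[1,0.0005,-0.0025,-0.004,0],[1,0.0005,-0.0025,-0.008,0],[1,0.0005,-0.0025,-0.0095,0],[1,0.0005,-0.0025,-0.011,0],[1,0.0005,-0.0025,-0.0125,0]]'
python3 -m handwheel '[[1,0,0,-0.001,0],[1,0,0,-0.001,0],[1,0,0,-0.001,0]]'
```

```text
time: 12.8
ee_pos: [0.503, -0.3785, 0.0416]
tcp_rot: [-179.9, -0.3, 6.8]
wrist_force: [1.5, 0.3, 4.6]
opening: -0.0004
time: 13.1
ee_pos: [0.503, -0.3785, 0.0411]
tcp_rot: [-179.9, -0.3, 6.8]
wrist_force: [-1.4, 0.8, 5.9]
opening: 0.0003
```

```bash
python3 -m handwheel '[[1,-0.01,-0.001,0.003,0],[1,-0.05,-0.005,0.008,0],[1,-0.09,-0.01,0.02,0],[1,-0.13,-0.015,0.04,0],[1,-0.15,-0.015,0.06,0]]'
python3 -m handwheel '[[0.5,0,0,0.02,0],[0.5,0,0,0.05,0],[0.3,0,0,0.08,0],[0,0,0,0.1,0],[0,0,0,0.12,0]]'
python3 -m handwheel '[[0,0,0,0,0],[0,0,0.04,0,-7],[0,0,0.08,0,-14],[0,0,0.12,0,-21],[0,0,0.16,0,-28]]'
python3 - <<'E'
from h import *
import pickle
c=cam("side");crop(c["color"],230,110,410,230,4,"pics/l.png");pickle.dump(c,open("side1.pkl","wb"))
c=cam("top");pickle.dump(c,open("top1.pkl","wb"));cv2.imwrite("pics/l2.png",c["color"])
E
```

```text
time: 13.6
ee_pos: [0.3494, -0.3932, 0.101]
tcp_rot: [-179.9, -0.2, 6.7]
wrist_force: [1.1, -0.4, 0.6]
opening: 0.0001
time: 14.1
ee_pos: [0.3485, -0.3931, 0.2218]
tcp_rot: [-179.8, -0.1, 6.7]
wrist_force: [0.7, -0.1, -0.0]
opening: 0.072
time: 14.6
ee_pos: [0.3474, -0.2316, 0.2203]
tcp_rot: [-179.8, -0.0, -21.6]
wrist_force: [0.9, 0.7, 0.3]
opening: 0.0854
```

View pics/l.png

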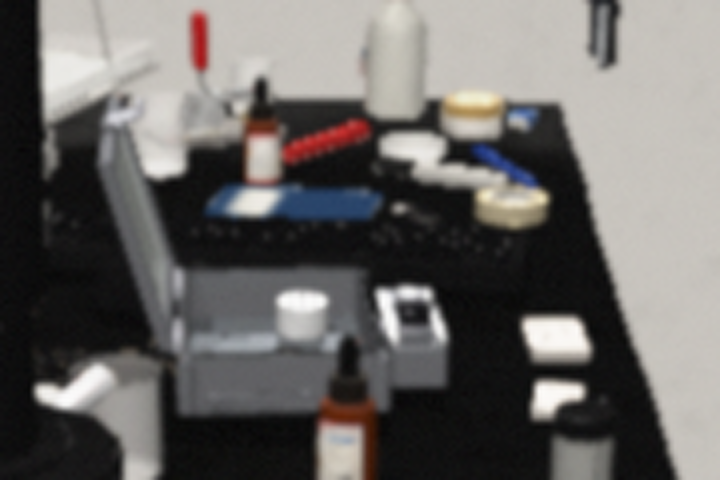

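View pics/l2.png

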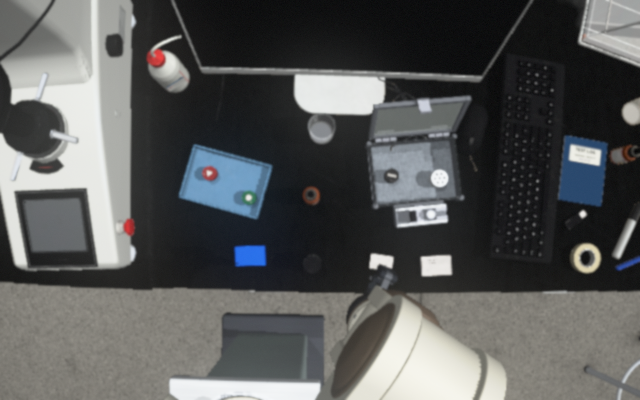

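Lid is open wide (lid leaning back, top view row 95–140), tab aside; black specimen at about (391,175), can at (439,178). Enlarge.

Run:
```python
from h import *
import pickle
c=pickle.load(open("top1.pkl","rb"));crop(c["color"],365,90,475,230,5,"pics/m0.png");crop(c["color"],370,140,460,210,8,"pics/m.png")
```

```text
(no output)
```

View pics/m.png

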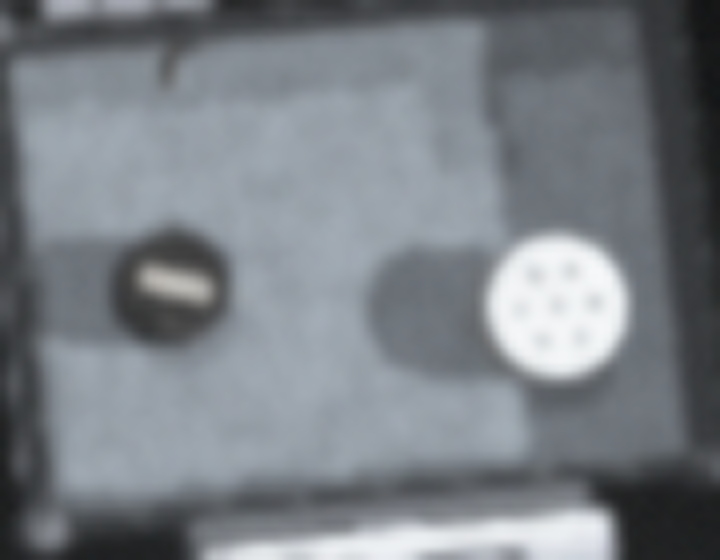

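Run:
```python
from h import *
import pickle
c=pickle.load(open("top1.pkl","rb"))
s=px2w(c,[pc(173,285,370,140,8),pc(557,306,370,140,8)],[.026,.031])
print(s, R.from_euler('z',-CY).apply(s-CO))
sp=s[0]
overlay(c,[(ring(.015,sp,.026),(0,255,0)),(ring(.015,sp,.007),(0,0,255)),(case(rect(-.061,.061,-.086,.086,.042)),(0,255,255))],(370,140,460,210),8,"pics/n.png")
p=get_obs();print(p["ee_pos"],p["tcp_rot"],sp-p["ee_pos"])
# tray slots
TO=np.array([.5672,.0417,0]);TY=np.radians(-14.37)
a=px2w(c,[pc(317,250,170,135,4),pc(160,153,170,135,4)],[.022,.023]);print("tray frame",R.from_euler('z',-TY).apply(a-TO))
```

```text
[[ 0.58396536 -0.30108473  0.026     ]
 [ 0.57968672 -0.4000407   0.031     ]] [[-0.00459881  0.04755903  0.026     ]
 [-0.02022282 -0.05024936  0.031     ]]
[ 0.34762717 -0.22984109  0.2210981 ] [-1.79802718e+02 -6.90115915e-02 -2.14579099e+01] [ 0.23633819 -0.07124364 -0.1950981 ]
tray frame [[-0.01899158 -0.05700179  0.022     ]
 [ 0.00794709  0.0354669   0.023     ]]
```

View pics/n.png

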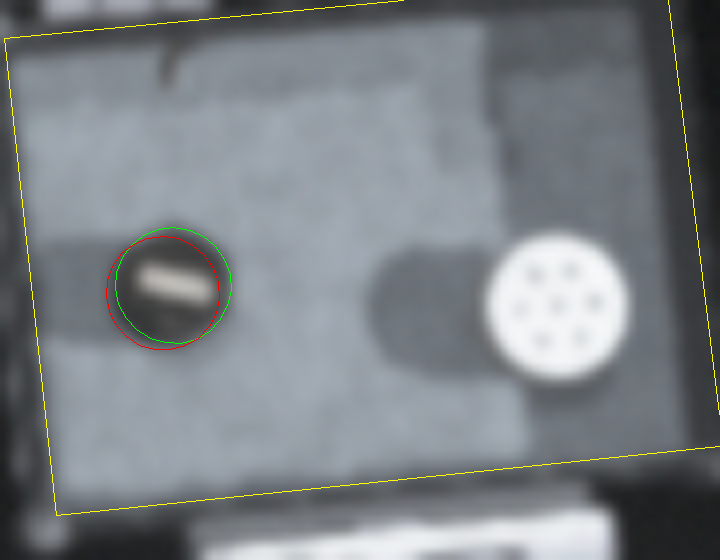

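```bash
python3 -m handwheel '[[0.3,0.045,-0.013,0,7],[0.3,0.09,-0.027,0,14],[0.3,0.135,-0.04,0,21],[0.3,0.185,-0.055,0,28],[0.3,0.2363,-0.0712,0,28]]'
python3 -m handwheel '[[0.3,0,0,-0.02,0],[0.3,0,0,-0.06,0],[0.3,0,0,-0.1,0],[0.3,0,0,-0.13,0],[0.3,0,0,-0.145,0]]'
python3 - <<'E'
from h import *
c=cam("side");crop(c["color"],230,130,370,230,5,"pics/p.png")
c=cam("top");crop(c["color"],330,90,490,230,5,"pics/p2.png")
p=get_obs();print(p["ee_pos"],p["tcp_rot"],p["opening"],np.array([.584,-.301,.011])-p["ee_pos"])
E
```

```text
time: 15.2
ee_pos: [0.5794, -0.3001, 0.2195]
tcp_rot: [-179.8, 0.0, 6.8]
wrist_force: [0.6, -0.5, 1.1]
opening: 0.0599
time: 15.7
ee_pos: [0.5772, -0.2998, 0.0697]
tcp_rot: [-179.6, 0.3, 6.9]
wrist_force: [0.7, 0.8, 0.0]
opening: 0.0596
[ 0.57777366 -0.29990827  0.07155998] [-179.62841541    0.23543873    6.83643004] 0.059671263089273424 [ 0.00622634 -0.00109173 -0.06055998]
```

View pics/p.png

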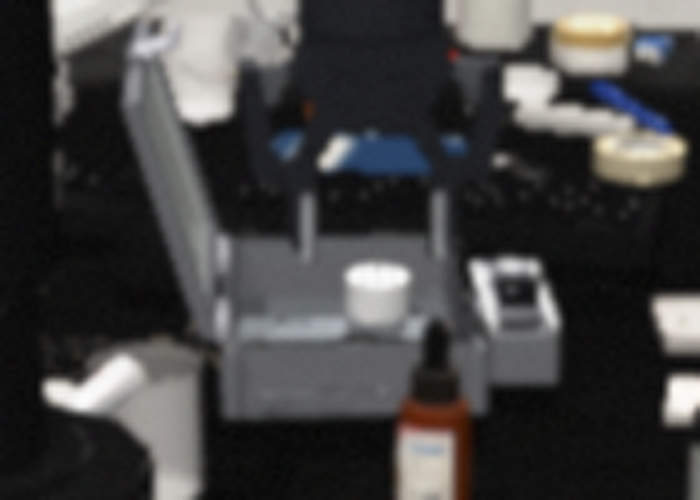

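View pics/p2.png

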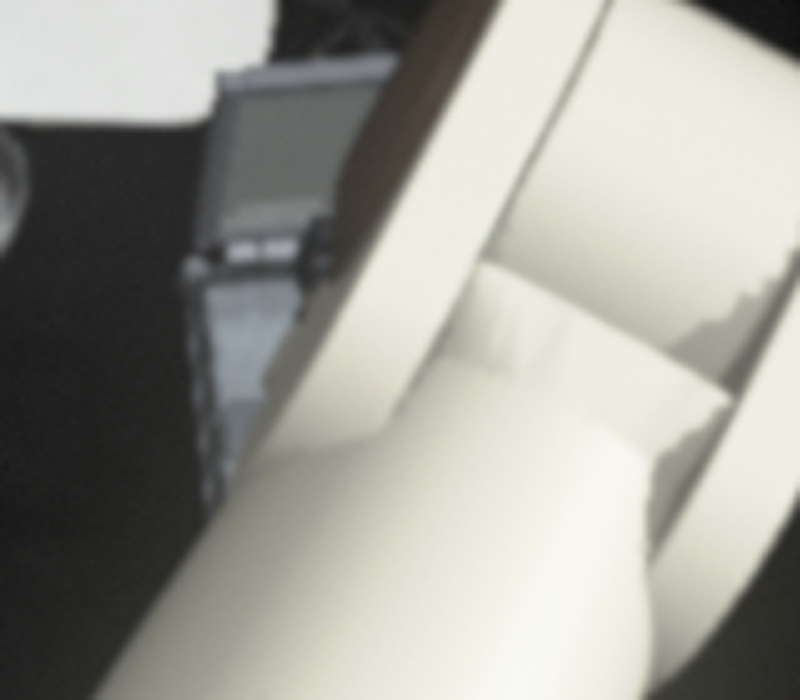

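```bash
python3 -m handwheel '[[0.38,0.006,-0.001,-0.01,0],[0.38,0.006,-0.001,-0.025,0],[0.38,0.006,-0.001,-0.04,0],[0.38,0.006,-0.001,-0.05,0],[0.38,0.006,-0.001,-0.055,0]]'
python3 -m handwheel '[[0.38,0,0,0,0],[0.38,0,0,-0.004,0],[0.38,0,0,-0.004,0]]'
python3 -c "
from h import *
o=get_obs();print(o['ee_pos'],o['wrist_force'])"
```

```text
time: 16.3
ee_pos: [0.5832, -0.3006, 0.015]
tcp_rot: [-179.6, 0.3, 6.8]
wrist_force: [-0.2, -0.3, 0.3]
opening: 0.0528
time: 16.6
ee_pos: [0.5832, -0.3006, 0.0109]
tcp_rot: [-179.6, 0.3, 6.8]
wrist_force: [0.3, -0.2, -0.1]
opening: 0.0528
[ 0.58317864 -0.30057384  0.01087132] [ 0.34051025 -0.22143093 -0.14340975]
```

```bash
python3 -m handwheel '[[0.55,0,0,0,0],[0.6,0,0,0,0],[0.7,0,0,0,0],[0.8,0,0,0,0],[0.8,0,0,0,0]]' 30
python3 -m handwheel '[[0.8,0,0,0.005,0],[0.8,0,0,0.025,0],[0.8,0,0,0.05,0],[0.8,0,0,0.07,0],[0.8,0,0,0.08,0]]'
python3 - <<'E'
from h import *
c=cam("side");crop(c["color"],230,130,370,230,5,"pics/q.png")
p=get_obs();print(p["ee_pos"],p["opening"],p["wrist_force"])
E
```

```text
time: 17.1
ee_pos: [0.5835, -0.3007, 0.0115]
tcp_rot: [-179.6, 0.3, 6.8]
wrist_force: [-0.4, -0.1, 5.0]
opening: 0.0284
time: 17.6
ee_pos: [0.584, -0.301, 0.0936]
tcp_rot: [-179.7, 0.2, 6.8]
wrist_force: [0.2, -0.6, -1.1]
opening: 0.0287
[ 0.58432856 -0.30115968  0.09449127] 0.0284456282091356 [ 0.29443141 -0.78229058  1.44393525]
```

View pics/q.png

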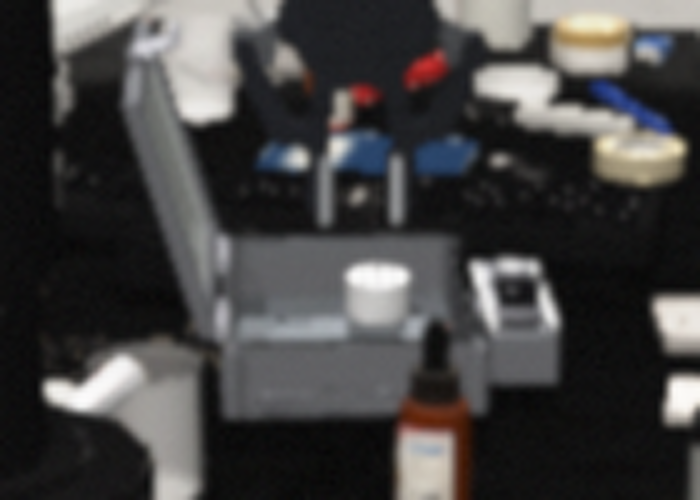

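```bash
python3 -m handwheel '[[0.8,0,0,0.02,0],[0.8,0,0,0.05,0],[0.8,0,0,0.08,0],[0.8,0,0,0.1,0],[0.8,0,0,0.105,0]]'
python3 -m handwheel '[[0.8,0,0.02,0,-3],[0.8,-0.003,0.06,0,-7],[0.8,-0.006,0.1,0,-12],[0.8,-0.009,0.14,0,-17],[0.8,-0.011,0.18,0,-21.2]]'
python3 -m handwheel '[[0.8,-0.002,0.04,0,0],[0.8,-0.004,0.08,0,0],[0.8,-0.006,0.115,0,0],[0.8,-0.008,0.14,0,0],[0.8,-0.009,0.152,0,0]]'
python3 -m handwheel '[[0.8,0,0,0,0],[0.8,0,0,-0.03,0],[0.8,0,0,-0.06,0],[0.8,0,0,-0.09,0],[0.8,0,0,-0.11,0]]'
python3 - <<'E'
from h import *
import pickle
c=cam("side");crop(c["color"],270,150,410,270,5,"pics/r.png")
c=cam("top");crop(c["color"],170,110,330,230,5,"pics/r2.png")
p=get_obs();print(p["ee_pos"],p["tcp_rot"],p["opening"],np.array([.5645,.031,.011])-p["ee_pos"])
E
```

```text
time: 18.15
ee_pos: [0.5849, -0.3014, 0.2012]
tcp_rot: [-179.8, 0.0, 6.8]
wrist_force: [-0.1, -0.7, 0.1]
opening: 0.0285
time: 18.65
ee_pos: [0.573, -0.1199, 0.1991]
tcp_rot: [-179.8, 0.1, -14.6]
wrist_force: [0.9, 0.6, 0.1]
opening: 0.029
time: 19.15
ee_pos: [0.5634, 0.034, 0.1974]
tcp_rot: [-179.8, 0.3, -14.5]
wrist_force: [0.8, -0.9, -1.2]
opening: 0.0288
time: 19.65
ee_pos: [0.5624, 0.0325, 0.0843]
tcp_rot: [-179.9, 0.4, -14.5]
wrist_force: [-0.6, -0.0, -0.2]
opening: 0.0284
[0.56146519 0.03255058 0.0835831 ] [-179.93983089    0.57607728  -14.5408298 ] 0.028739470143989733 [ 0.00303481 -0.00155058 -0.0725831 ]
```

View pics/r.png

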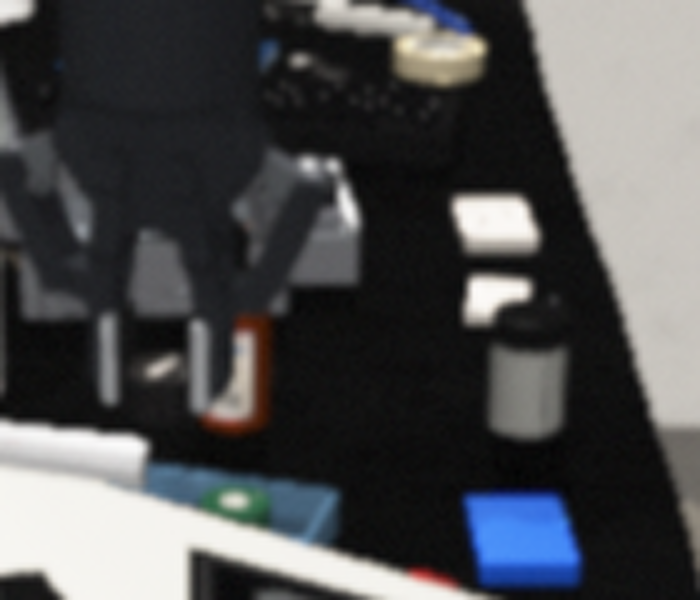

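View pics/r2.png

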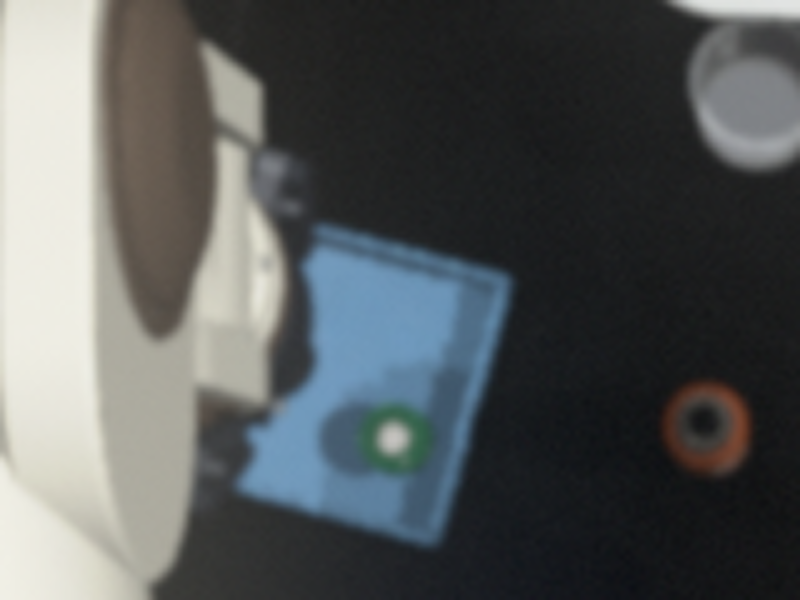

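```bash
python3 -m handwheel '[[0.8,0.003,-0.0015,-0.01,0],[0.8,0.003,-0.0015,-0.025,0],[0.8,0.003,-0.0015,-0.045,0],[0.8,0.003,-0.0015,-0.058,0],[0.8,0.003,-0.0015,-0.062,0]]'
python3 -m handwheel '[[0.8,0,0,-0.003,0],[0.8,0,0,-0.006,0],[0.8,0,0,-0.008,0],[0.8,0,0,-0.008,0]]'
```

```text
time: 20.25
ee_pos: [0.5637, 0.0309, 0.0198]
tcp_rot: [-180.0, 0.7, -14.5]
wrist_force: [-0.8, 0.5, -0.0]
opening: 0.0283
time: 20.65
ee_pos: [0.5639, 0.0309, 0.012]
tcp_rot: [-180.0, 0.7, -14.5]
wrist_force: [-0.3, -1.0, -1.0]
opening: 0.0289
```

```bash
python3 -m handwheel '[[0.8,0,0,-0.001,0],[0.8,0,0,-0.002,0],[0.8,0,0,-0.002,0]]'
python3 -m handwheel '[[0.8,0,0,-0.0005,0],[0.8,0,0,-0.001,0],[0.8,0,0,-0.001,0]]'
```

```text
time: 20.95
ee_pos: [0.5639, 0.0309, 0.01]
tcp_rot: [-180.0, 0.7, -14.5]
wrist_force: [0.5, -0.7, -0.7]
opening: 0.0282
time: 21.25
ee_pos: [0.564, 0.0309, 0.0095]
tcp_rot: [-180.0, 0.6, -14.5]
wrist_force: [-1.4, -0.1, 4.0]
opening: 0.0283
```

Contact with the tray floor at the expected height (4 N); release and rise.

```bash
python3 -m handwheel '[[0.58,0,0,0.0005,0],[0.54,0,0,0.0005,0],[0.5,0,0,0.0005,0],[0.46,0,0,0.001,0],[0.42,0,0,0.001,0]]'
python3 -m handwheel '[[0.42,0,0,0.005,0],[0.42,0,0,0.02,0],[0.42,0,0,0.05,0],[0.42,0,0,0.09,0],[0.42,0,0,0.13,0]]'
python3 -m handwheel '[[0.42,-0.04,-0.02,0.01,0],[0.42,-0.085,-0.04,0.02,0],[0.42,-0.13,-0.06,0.02,0],[0.42,-0.17,-0.08,0.02,0],[0.42,-0.2,-0.1,0.02,0]]'
python3 -m handwheel '[[0.42,-0.02,-0.04,0,0],[0.42,-0.03,-0.08,0,0],[0.42,-0.03,-0.1,0,0],[0.42,-0.03,-0.1,0,0],[0.42,-0.03,-0.1,0,0]]'
python3 - <<'E'
from h import *
import pickle
c=cam("side");crop(c["color"],230,110,410,280,4,"pics/s.png")
c=cam("top");pickle.dump(c,open("top2.pkl","wb"));cv2.imwrite("pics/s2.png",c["color"]);crop(c["color"],175,135,280,225,6,"pics/s3.png")
E
```

```text
time: 21.75
ee_pos: [0.5639, 0.0309, 0.0105]
tcp_rot: [-180.0, 0.6, -14.5]
wrist_force: [0.2, -0.0, 0.1]
opening: 0.05
time: 22.25
ee_pos: [0.5636, 0.0309, 0.1431]
tcp_rot: [-180.0, 0.6, -14.5]
wrist_force: [1.4, 0.3, 0.2]
opening: 0.0497
time: 22.75
ee_pos: [0.3617, -0.0695, 0.1646]
tcp_rot: [-180.0, 0.5, -14.5]
wrist_force: [-0.2, -0.1, 0.2]
opening: 0.0497
time: 23.25
ee_pos: [0.3315, -0.1697, 0.1655]
tcp_rot: [-180.0, 0.5, -14.6]
wrist_force: [-0.7, 0.5, 0.5]
opening: 0.0497
```

View pics/s.png

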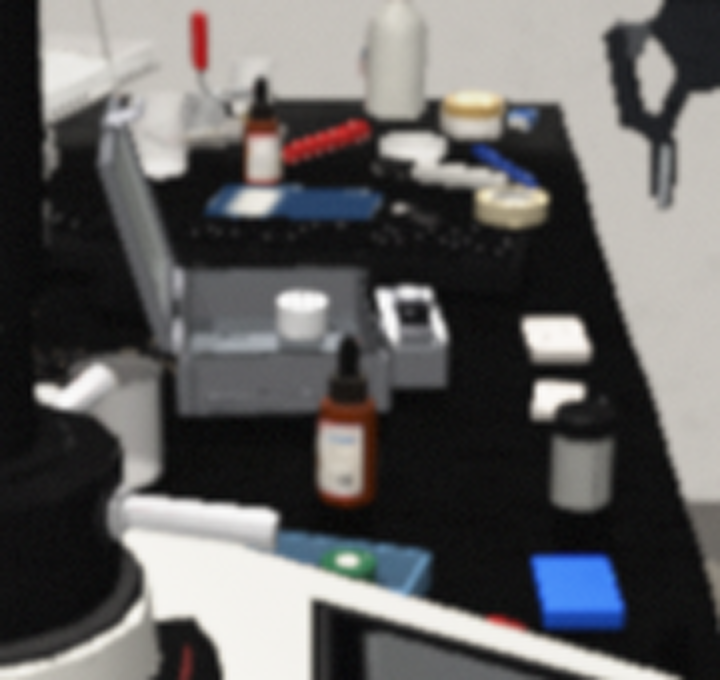

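View pics/s2.png

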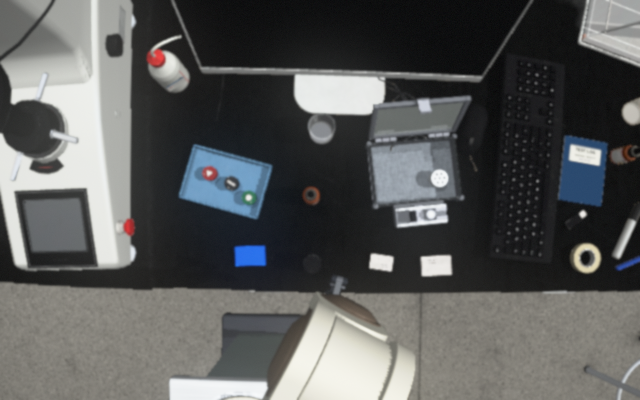

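View pics/s3.png

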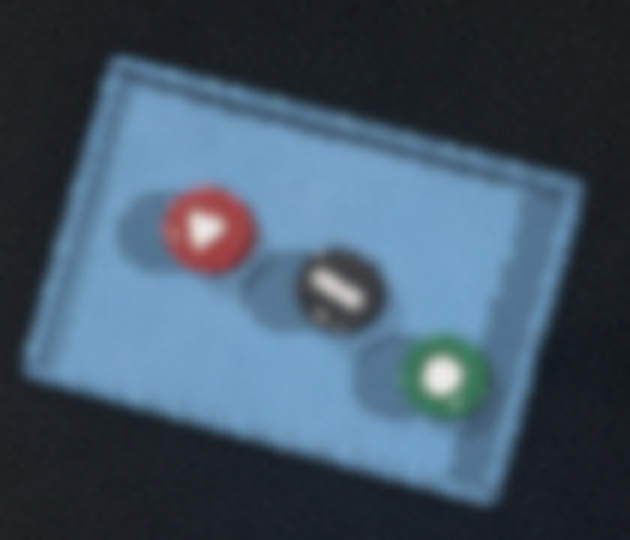

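```bash
python3 -c "
from h import *
print(job_done())"
```

```text
the job is handed in; nothing more can be done
None
```

The job is handed in at about 23 s of the 64 s allowed. `job_done()` gives no verdict, so what follows rests on my own checks.

**What I did**
- **Block:** I chose the larger white block on the lid (62 × 39 mm measured) over the smaller white one and the blue one on the bench. I set it flat on the bare bench at about (0.40, -0.40), with contact felt at 6 N.
- **Lock tab:** I pushed it until it met its stop, where the force rose to 7 N, about 20 mm along.
- **Button:** I pressed it down about 5 mm at 6 N, then backed away, and the lid sprang fully open.
- **Specimen:** I lifted it out and lowered it until it touched the tray floor between the two specimens already there, with contact felt at 4 N.

**Last checks**
- The final pictures show the lid open and the lock tab aside. The block lies flat on the bench.
- The specimen stands level in the tray at about the tray's centre line, its metal bar facing up.
- The two tray specimens, desiccant can, bottle, beaker and lens can look unmoved.
- The gripper is empty and clear of everything, and no check failed or disagreed.
- The side camera could not see the new specimen in the tray, so its flatness is judged from the top view and the contact height alone.

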